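Raise the latching bottle shelf to its upper rung

ROBOT

A 7-joint arm with a two-finger parallel gripper is mounted at the origin on the work surface. World frame = base frame: x ahead of the robot, y to its left, z up, the work surface at z = 0. Lengths are in m, angles in degrees, forces in N, time in s.
With the tool pointing down it reaches from about 0.4 to 0.75 m from the base axis. Payload 19.5 kg.
Tool frame: the origin (TCP) lies between the finger pads; the fingertips stand 19 mm ahead of it and the grasp point (between the pads) is the TCP; z points along the fingers, y is the direction in which the jaws open and shut (so a half turn about z gives the same grasp; the last joint's range is limited). The gripper opens to 85 mm and grips with 20 to 120 N. Pads are 22 mm wide; open, the fingers measure 114 mm over their backs; the gripper's body (76 mm by 85 mm) begins 54 mm behind the grasp point. The pads swing forward as they close: fully open they stand 13 mm farther back than shut.
Start: joints at [66.767, 40.479, -1.581, 85.061, 1.261, 54.483, -4.326], TCP at [0.205, -0.537, 0.25] pointing down, gripper open.
Joint ranges: [-155.06, 155.06], [-18.47, 123.98], [-90, 86.84], [0, 140.48], [-83.41, 263.41], [0, 116], [-161.91, 161.91]. Speed limits (degrees/s): [108.29, 108.29, 147.25, 147.25, 172.46, 172.46, 172.46].

INTERFACE

Orientations are given as [roll, pitch, yaw] about the fixed x, y, z axes, in that order (R = Rz(yaw) Ry(pitch) Rx(roll)).
In Python, from plant import ctrl, cams gives the robot as it stands.
- The arm moves only by the tool drive_tool, never from a script. Its arguments are lists of equal length, an entry for each row: "travel": the shift along the tool's x, y, z in mm, a list of three; "angular": the turn, a rotation vector about the tool's x, y, z in rad, a list of three; "hand": the gripper command: -1 is shut, 1 is fully open, values between are in proportion. In form: {"travel": [[x, y, z], ...], "angular": [[wx, wy, wz], ...], "hand": [hand, ...]}. A call has 1 to 5 rows; each row shifts and turns the commanded pose from where the row before left it, along the tool's axes as they then stand; what a row does not reach is not made up. A row lasts 1/8 s, in which the tool goes at most 62.5 mm and 10.7 degrees, less where a joint would pass 70% of its speed; a pose out of reach is approached as far as the arm can. A call with a gripper value outside its range is refused whole. The fingers move at their own pace and stop on an object; the grip force is fixed at half the most. Time passes only in rows, so rows that do not move let the fingers close. It gives the time, the measured TCP pose, the force and the opening at its end, in the units of the state.
- ctrl.observe(): the state, without advancing time (a new reading comes with each control period).
- cams.snapshot(name): name is "scene" or "top"; returns the picture (400x640x3 uint8, red, green, blue); there is no depth.
- cams.camera_model(name): a dict with "vertical_fov" (degrees; the focal length in pixels is half the picture's height over the tangent of half this angle, whatever the lens; pixels are square), "cx", "cy" (the principal point, pixels), "k1" (the pictures are not rectified: a ray, as slopes to the right and down, at radius r is drawn at 1 + k1 r^2 times it, then the intrinsics apply), "cam_to_world" (4x4, takes a point from camera to world coordinates). Camera axes: x right, y up, looking along -z (the intrinsics and any distortion apply to the point x, -y, -z); pixel columns grow to the right and rows downward; lengths in m; the calibration is good to about 2 mm. A picture is of the moment at which its call begins. camera_model takes no time and is no camera call.
- ctrl.sign_off(): hands the job in, once; it reports no verdict.
The state is a dict: "clock": time; "qpos": joint angles; "joint_vel": joint speeds; "tau": joint torques, N m; "ee_pos": TCP position; "tcp_rot": TCP orientation; "contact_force": force on the tool from outside, world axes, zero at the start; "ft_torque": the same for the moment, N m; "grip_width": finger opening in m.
Only numpy, scipy, OpenCV 4.12 (cv2) and the standard library are available. Lean on these libraries where they do the work, as an engineer would, in place of code of your own. Each camera call takes 0.05 s, during which the arm holds its last target. There are 200 camera calls.

TASK

Raise the sliding shelf by its black handle, with the jar riding on it, until its gravity pawl has gone past the upper rung, then lower it gently until the pawl is seated on that rung, and let go. Never let the shelf drop, do not force it against the stop above or jam it down on the rung, keep the jar standing on the shelf, and leave the bottle, tub and beaker beside it where they are.

Things in the scene. Friction and masses are not known exactly. Their poses are not given: they have to be found in the camera images.
- stand: Fixed ladder stand: grey base plate 260 x 240 x 15 mm, two aluminium uprights (20 mm square, 150 mm apart, 300 mm high) joined by a black top bar, top 306 mm up. Origin: on the table midway between the uprights; x points away from the shelf and handle, which reach out to -x; y runs from upright to upright, z up.
- lower_rung (a point): Middle of the fixed lower rung, a 12 mm round steel bar between the uprights, 125 mm above the table. The upper rung is alike, on a bracket clamped by hand: its centre is 163 to 187 mm above the table, different on each stand, to be found by feel or sight. The bracket also holds a stop bar over the shelf's back plate.
- shelf: Sliding aluminium shelf, 180 mm wide (y), from 25 to 160 mm to -x of its origin, 8 mm thick, 12 mm lip; its back plate reaches 65 mm above its top. Runs up and down the uprights with hardly any friction; falls back if let go between rungs. With pawl and jar it weighs 0.65 to 1 kg. Origin: level with the shelf's top face, midway between the uprights; axes as the stand's.
- pawl_pin (a point): Hinge pin of the steel gravity pawl on the shelf. Its 28 mm nose points to the rungs, its heavy tail lies over the shelf. Going up, a rung folds the nose down (1 to 3 N extra); once past, the tail swings it out again. It cannot fold up, so on lowering it lands on the rung, pin 10 mm above the rung's centre. It springs free 16 to 17 mm above that seat; the stop blocks the shelf 24 mm above it.
- handle (a point): Centre of the black handle block in front of the shelf, to -x: 56 mm long (x), 20 mm wide (y, the faces to pinch), 38 mm tall. It is 195 mm to -x of and 12 mm above the shelf's origin, 16 mm under the handle's top; below is 75 mm of free air, then the base plate. Shares the shelf's axes. Rubber mounts let the handle give up or down against the shelf, 6 N per mm, 6 mm at most each way.
- lift (a joint): Height of the shelf above its lower position, m: 0 at the start (pawl on the lower rung, shelf top 100 mm above the table). Seated on the upper rung it reads 0.038 to 0.062, depending on the bracket; at the stop 0.024 more than when seated.
- jar: Small clear jar with a white lid, 40 mm across and 50 mm tall, loose on the shelf; origin at the centre of its underside, z up.
- amber: Bystander: amber bottle, 60 mm across, 125 mm tall, on the table beside the stand; origin at the centre of its underside.
- tub: Bystander: round tub with a green lid, 72 mm across, 85 mm tall, on the table beside the stand; origin at the centre of its underside.
- beaker: Bystander: empty glass beaker, 60 mm across, 70 mm tall, on the table beside the stand; origin at the centre of its underside.
There are look-alikes about, which are no part of the job. Leave any pink look-alike of the jar alone.

How it is judged:
By the outcome, as a careful person would: the job done as asked, in the order asked, and still so for the second after the job is handed in, with the robot touching nothing.
It also fails if it takes over 48 s, if anything falls off the work surface, if the arm or the gripper's body presses on something with over 40 N, if the wrist force passes 120 N, or if a joint passes its speed limit or range.

## Working session

There is one attempt and no reset: what is moved stays moved. The work goes in short steps, Python scripts to look and compute and a tool call to move; the robot and the scene stay as the last step left them, time stands still between calls to the robot, and variables do not carry over. Pictures are saved under pics/ and viewed, about 8 in all and at most 12, crops included, and the job is handed in when it is done.

Besides the shell and the picture viewer there is one more tool, called after "Call:" as name(argument=value, ...) on one line, values as JSON. drive_tool: Moves the arm, as the interface text tells. Its arguments: {"type":"object","properties":{"travel":{"type":"array","items":{"type":"array","items":{"type":"number"}}},"angular":{"type":"array","items":{"type":"array","items":{"type":"number"}}},"hand":{"type":"array","items":{"type":"number"}}},"required":["travel","angular","hand"]}

```bash
mkdir -p pics
cat > h.py <<'E'
import numpy as np, cv2
from plant import ctrl, cams
def snap(n,f):
    im=cams.snapshot(n); cv2.imwrite('pics/'+f,cv2.cvtColor(im,cv2.COLOR_RGB2BGR)); return im
def cal(n):
    m=cams.camera_model(n); f=200/np.tan(np.radians(m['vertical_fov'])/2)
    return m,f,np.array(m['cam_to_world'])
def ray(n,u,v):
    m,f,T=cal(n); K=np.array([[f,0,m['cx']],[0,f,m['cy']],[0,0,1.]])
    p=cv2.undistortPoints(np.array([[[u,v]]],float),K,np.array([m['k1'],0,0,0.]))[0,0]
    d=T[:3,:3]@np.array([p[0],-p[1],-1]); return T[:3,3],d/np.linalg.norm(d)
def onz(n,u,v,z):
    o,d=ray(n,u,v); return o+d*(z-o[2])/d[2]
def proj(n,P):
    m,f,T=cal(n); q=T[:3,:3].T@(np.array(P)-T[:3,3]); x,y=q[0]/-q[2],-q[1]/-q[2]; s=1+m['k1']*(x*x+y*y)
    return f*x*s+m['cx'],f*y*s+m['cy']
def tri(a,ua,b,ub):
    o1,d1=ray(a,*ua);o2,d2=ray(b,*ub)
    t=np.linalg.lstsq(np.c_[d1,-d2],o2-o1,rcond=None)[0]; p,q=o1+d1*t[0],o2+d2*t[1]
    return (p+q)/2,np.linalg.norm(p-q)
E
python3 - <<'E'
from h import *
for n in('scene','top'):
    snap(n,n+'0.png'); m,f,T=cal(n); print(n,f,m['cx'],m['cy'],m['k1'],T.round(3).tolist())
print(ctrl.observe())
E
```

```text
scene 395.71904598044534 311.9320936733785 199.16723224584427 -0.045723428261118124 [[-0.8, -0.451, 0.397, 0.9], [0.6, -0.613, 0.514, 0.522], [0.011, 0.649, 0.761, 0.781], [0.0, 0.0, 0.0, 1.0]]
top 410.4534197691403 318.7700477667397 194.8280644401418 -0.06996988236382683 [[0.028, 0.999, -0.039, 0.503], [-1.0, 0.029, 0.007, 0.05], [0.008, 0.038, 0.999, 1.0], [0.0, 0.0, 0.0, 1.0]]
{'clock': 0.1, 'qpos': array([66.76814492, 40.5109769 , -1.58495255, 85.07873053,  1.2614379 ,
       54.48314046, -4.32622915]), 'joint_vel': array([-0.01646131,  0.00455057, -0.03068342,  0.0040806 , -0.0345819 ,
        0.03321553,  0.01196268]), 'tau': array([ 1.48758842e-03, -8.84282327e+01,  1.23618577e+00, -2.36458504e+01,
        1.70311925e-02,  4.92118037e-03,  2.68622381e-05]), 'ee_pos': array([ 0.20453314, -0.53717769,  0.2498799 ]), 'tcp_rot': array([-1.79944490e+02,  6.93197979e-04,  2.08446624e+01]), 'contact_force': array([ 0.68992527, -0.04269446, -0.48203157]), 'ft_torque': array([-0.00975742, -0.00074541, -0.0251178 ]), 'grip_width': 0.08568999968105571}
```

View pics/scene0.png

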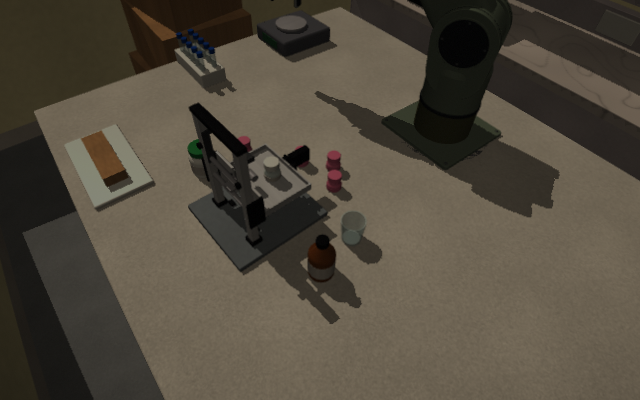

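View pics/top0.png

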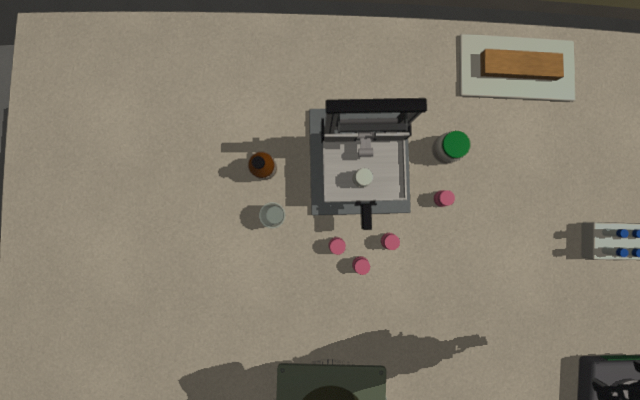

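The scene view shows the stand in the middle with its handle at about (297,156). In the top view, the handle spans about (366,203)–(367,229) and points toward the robot. The jar lid is at (364,177), and the pink look-alikes (337,246), (391,242) and (362,266) are low and in front.

Run:
```python
from h import *
im=cv2.imread('pics/top0.png'); 
g=im.max(2); m=(g<45).astype(np.uint8); m[:, :350]=0; m[:,385:]=0; m[:196]=0; m[240:]=0
n,l,s,c=cv2.connectedComponentsWithStats(m); print(s,c.round(1))
k=1+s[1:,4].argmax(); cnt=cv2.findContours((l==k).astype(np.uint8),0,2)[0][0]
r=cv2.minAreaRect(cnt); b=cv2.boxPoints(r); print(r)
for p in b: print(p,onz('top',*p,.128).round(4))
print('ctr',onz('top',*r[0],.128).round(4))
# top bar corners, z=.306 and jar lid
for p in [(326,101),(425,99),(427,110),(327,113)]: print(onz('top',*p,.306).round(3))
# base plate corners
for p in [(309,110),(309,213),(410,213)]: print('base',onz('top',*p,.015).round(3))
print('jar',onz('top',364,177,.15).round(3))
cv2.imwrite('pics/c0.png',np.hstack([cv2.resize(im[90:250,300:440],None,fx=3,fy=3,interpolation=2)[:480,:400],cv2.resize(cv2.imread('pics/scene0.png')[90:250,180:320],None,fx=3,fy=3,interpolation=2)[:480,:400]]))
```

```text
[[     0      0    640    400 255717]
 [   355    201     21     28    283]] [[319.4 199.5]
 [365.7 213.4]]
((365.70623779296875, 214.79962158203125), (26.885042190551758, 20.02342987060547), 86.42366790771484)
[354.8755 202.0078] [ 0.5241 -0.0329  0.128 ]
[374.85992 200.75877] [ 0.528  -0.0755  0.128 ]
[376.537   227.59145] [ 0.471  -0.0804  0.128 ]
[356.55255 228.84047] [ 0.4672 -0.0379  0.128 ]
ctr [ 0.4975 -0.0566  0.128 ]
[0.692 0.038 0.306]
[ 0.701 -0.133  0.306]
[ 0.682 -0.137  0.306]
[0.671 0.035 0.306]
base [0.747 0.073 0.015]
base [0.497 0.066 0.015]
base [ 0.504 -0.178  0.015]
jar [ 0.576 -0.049  0.15 ]
```

View pics/c0.png

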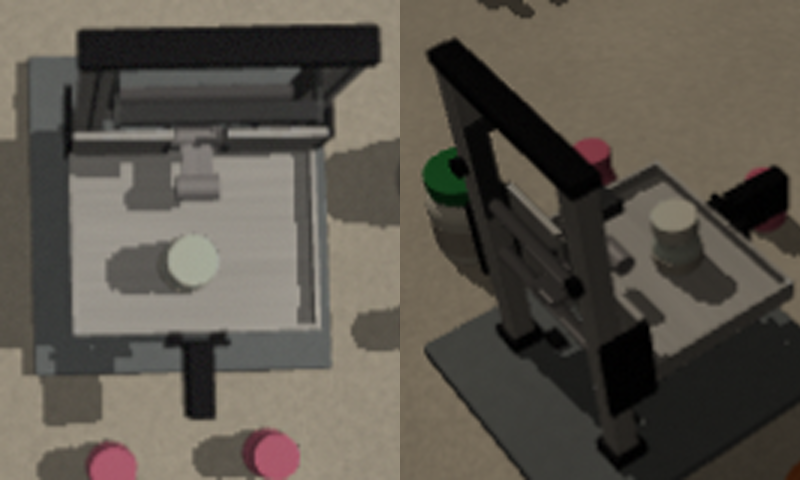

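The handle is near (0.495, -0.058) with its top at z≈0.128 and yaw ≈2.5°. The base plate and top bar positions agree with that. I'll turn the tool first, then traverse at z 0.25.

Call:
drive_tool(travel=[[0,0,0],[0,0,0],[30,-46,0],[30,-46,0],[30,-46,0]], angular=[[0,0,0.16],[0,0,0.16],[0,0,0],[0,0,0],[0,0,0]], hand=[1,1,1,1,1])

```text
clock: 0.72
ee_pos: [0.2891, -0.3939, 0.2501]
tcp_rot: [-180.0, 0.0, 2.5]
contact_force: [2.5, -0.5, -0.5]
grip_width: 0.0853
```

Call:
drive_tool(travel=[[30,-46,0],[30,-46,0],[30,-46,0],[30,-46,0],[0,0,0]], angular=[[0,0,0],[0,0,0],[0,0,0],[0,0,0],[0,0,0]], hand=[1,1,1,1,1])

```text
clock: 1.35
ee_pos: [0.402, -0.2031, 0.2501]
tcp_rot: [-179.9, -0.0, 2.9]
contact_force: [-1.0, -1.2, 0.1]
grip_width: 0.0853
```

Call:
drive_tool(travel=[[31,-46,0],[31,-46,0],[32,-47,0],[0,0,0],[0,0,0]], angular=[[0,0,0],[0,0,0],[0,0,0],[0,0,0],[0,0,0]], hand=[1,1,1,1,1])

```text
clock: 1.98
ee_pos: [0.4877, -0.0646, 0.2502]
tcp_rot: [180.0, 0.0, 2.5]
contact_force: [0.0, -1.8, 0.5]
grip_width: 0.085
```

Run:
```python
from h import *
a=snap('top','t1.png'); b=snap('scene','s1.png'); print(ctrl.observe()['ee_pos'].round(4),ctrl.observe()['tcp_rot'].round(2))
a=cv2.imread('pics/t1.png');b=cv2.imread('pics/s1.png')
cv2.imwrite('pics/c1.png',np.hstack([cv2.resize(a[120:250,310:440],None,fx=3,fy=3,interpolation=2),cv2.resize(b[80:210,230:360],None,fx=3,fy=3,interpolation=2)]))
# handle centre, top edges from first picture (crop edges read by eye)
for p in [(362.3,229.3),(371.7,229.3),(371.5,206),(361,206)]: print(onz('top',*p,.128).round(4))
```

```text
[ 0.4876 -0.0649  0.2504] [1.7998e+02 1.0000e-02 2.3800e+00]
[ 0.4666 -0.0502  0.128 ]
[ 0.4671 -0.0702  0.128 ]
[ 0.5166 -0.0686  0.128 ]
[ 0.516  -0.0462  0.128 ]
```

View pics/c1.png

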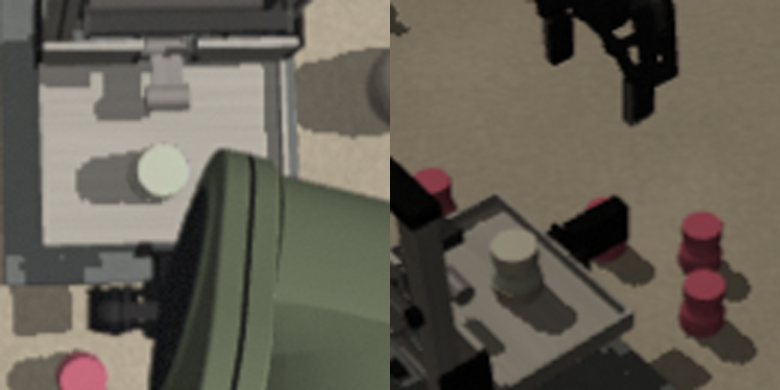

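Left crop: the jar stands at the shelf centre, and the gripper covers the handle. Right crop: the handle runs from about (565,235) to (628,200), with the fingers open above it. I'll centre on (0.490, -0.059) and descend.

Call:
drive_tool(travel=[[2,-5.5,30],[0,0,40],[0,0,30],[0,0,10],[0,0,0]], angular=[[0,0,0],[0,0,0],[0,0,0],[0,0,0],[0,0,0]], hand=[1,1,1,1,1])

```text
clock: 2.7
ee_pos: [0.4898, -0.0585, 0.1406]
tcp_rot: [180.0, 0.0, 2.5]
contact_force: [-0.6, -0.3, 1.0]
grip_width: 0.0857
```

Run:
```python
from h import *
snap('scene','s2.png'); o=ctrl.observe(); print(o['ee_pos'].round(4),o['contact_force'].round(2))
for P in [(.467,-.050,.128),(.467,-.07,.128),(.523,-.067,.128),(.523,-.047,.128)]:
    u,v=proj('scene',P); print(P,(u-250)*6,(v-100)*6)
b=cv2.imread('pics/s2.png'); cv2.imwrite('pics/c2.png',cv2.resize(b[100:190,250:350],None,fx=6,fy=6,interpolation=2))
```

```text
[ 0.4901 -0.0584  0.1411] [-0.39 -0.43  0.83]
(0.467, -0.05, 0.128) 359.4149096672761 293.2529605289257
(0.467, -0.07, 0.128) 330.2576629336738 266.593323053209
(0.523, -0.067, 0.128) 221.73817584890753 326.0697759548619
(0.523, -0.047, 0.128) 250.42840314805846 354.0622012429284
```

View pics/c2.png

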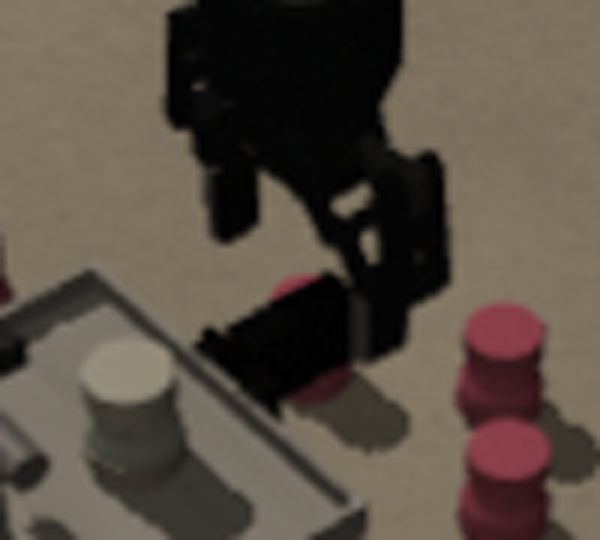

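The fingers straddle the handle: its near end is at about (345,280) in the crop and the right finger lies just outside it. This fits the predicted corners. I'll go down and close.

Call:
drive_tool(travel=[[0,0,15],[0,0,11],[0,0,0],[0,0,0],[0,0,0]], angular=[[0,0,0],[0,0,0],[0,0,0],[0,0,0],[0,0,0]], hand=[1,1,1,-0.2,-0.2])

```text
clock: 3.38
ee_pos: [0.4901, -0.0579, 0.1147]
tcp_rot: [-180.0, -0.0, 2.5]
contact_force: [-0.4, 0.3, 1.3]
grip_width: 0.0516
```

Call:
drive_tool(travel=[[0,0,0],[0,0,0],[0,0,0],[0,0,0]], angular=[[0,0,0],[0,0,0],[0,0,0],[0,0,0]], hand=[-0.2,-0.2,-0.4,-0.4])

```text
clock: 3.88
ee_pos: [0.4899, -0.0579, 0.1143]
tcp_rot: [-180.0, 0.0, 2.5]
contact_force: [-0.9, 0.4, 0.6]
grip_width: 0.0257
```

Call:
drive_tool(travel=[[0,0,0],[0,0,0]], angular=[[0,0,0],[0,0,0]], hand=[-0.5,-0.5])

```text
clock: 4.12
ee_pos: [0.4899, -0.0592, 0.1144]
tcp_rot: [179.9, -0.0, 2.4]
contact_force: [-0.2, -9.8, 0.0]
grip_width: 0.0217
```

Call:
drive_tool(travel=[[0,0,0],[0,0,0],[0,0,0],[0,0,0]], angular=[[0,0,0],[0,0,0],[0,0,0],[0,0,0]], hand=[-1,-1,-1,-1])

```text
clock: 4.62
ee_pos: [0.49, -0.0597, 0.1145]
tcp_rot: [179.9, -0.0, 2.4]
contact_force: [-1.0, -13.5, 1.1]
grip_width: 0.0192
```

The grip is on (19 mm), with a sideways load because the handle sits about 2 mm to -y. I'll relieve that and check the moment.

Call:
drive_tool(travel=[[0,1.8,0],[0,0,0]], angular=[[0,0,0],[0,0,0]], hand=[-1,-1])

```text
clock: 4.88
ee_pos: [0.49, -0.06, 0.1143]
tcp_rot: [180.0, -0.0, 2.5]
contact_force: [0.2, -5.1, 1.7]
grip_width: 0.0193
```

Run:
```python
from h import *
o=ctrl.observe(); print(o['ee_pos'].round(4),o['tcp_rot'].round(2),o['contact_force'].round(2),o['ft_torque'].round(3))
```

```text
[ 0.49   -0.06    0.1143] [179.98  -0.     2.51] [ 0.24 -5.09  1.66] [-0.839  0.123  0.413]
```

Call:
drive_tool(travel=[[0,1,0],[0,0,-1],[0,0,-2],[0,0,-2],[0,0,0]], angular=[[0,0,0],[0,0,0],[0,0,0],[0,0,0],[0,0,0]], hand=[-1,-1,-1,-1,-1])

```text
clock: 5.5
ee_pos: [0.49, -0.0604, 0.1193]
tcp_rot: [-180.0, 0.0, 2.5]
contact_force: [1.6, 2.7, -7.5]
grip_width: 0.0195
```

Call:
drive_tool(travel=[[0,0,-2],[0,0,-3],[0,0,-3],[0,0,-2],[0,0,0]], angular=[[0,0,0],[0,0,0],[0,0,0],[0,0,0],[0,0,0]], hand=[-1,-1,-1,-1,-1])

```text
clock: 6.12
ee_pos: [0.49, -0.0604, 0.1295]
tcp_rot: [-180.0, 0.0, 2.5]
contact_force: [1.9, 5.1, -7.6]
grip_width: 0.019
```

Call:
drive_tool(travel=[[0,0,-2],[0,0,-3],[0,0,-3],[0,0,-2],[0,0,0]], angular=[[0,0,0],[0,0,0],[0,0,0],[0,0,0],[0,0,0]], hand=[-1,-1,-1,-1,-1])

```text
clock: 6.75
ee_pos: [0.49, -0.0604, 0.1395]
tcp_rot: [-180.0, 0.0, 2.5]
contact_force: [2.0, 4.8, -8.8]
grip_width: 0.0191
```

Run:
```python
from h import *
o=ctrl.observe(); print(o['ee_pos'].round(4),o['tcp_rot'].round(2),o['contact_force'].round(2),o['ft_torque'].round(3))
snap('scene','s3.png');snap('top','t3.png')
b=cv2.imread('pics/s3.png'); t=cv2.imread('pics/t3.png'); 
f=lambda x:cv2.resize(x,None,fx=4,fy=4,interpolation=2)
cv2.imwrite('pics/c3.png',np.hstack([f(b[95:215,190:300]),f(t[95:215,310:400])]))
```

```text
[ 0.49   -0.0604  0.1395] [-179.97    0.      2.52] [ 2.02  4.83 -8.81] [ 1.035 -0.225  0.427]
```

View pics/c3.png

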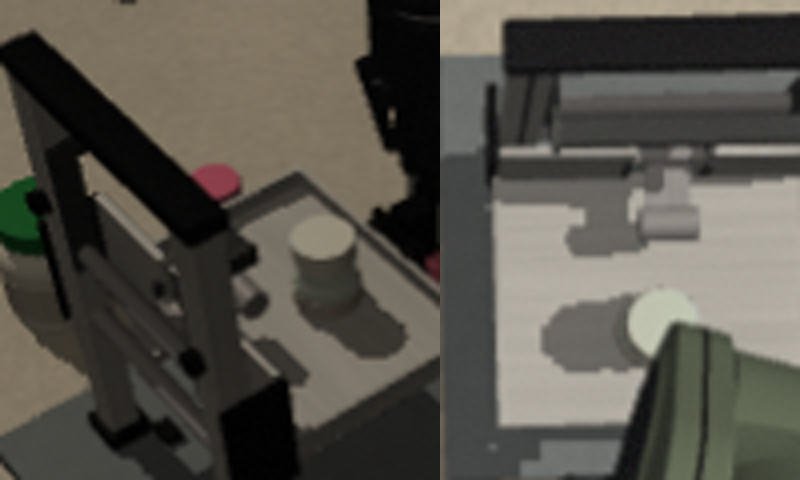

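Left crop: the shelf has risen and the jar stands upright. The upper rung runs about (83,253)–(190,360), and the lower about (95,310)–(205,435). Right crop: the pawl tail is lying down at (668,220). I'll get a rough rung height from these lines.

Run:
```python
from h import *
q=lambda u,v:(190+u/4,95+v/4)
c,s=np.cos(np.radians(2.5)),np.sin(np.radians(2.5)); ex=np.array([c,s,0])
S=np.array([.490+.195*c+.004,-.0604+.195*s,0])   # stand origin from grasped handle
n='scene'
for a in [(95,310),(150,372),(205,435)]:
    P=onz(n,*q(*a),.125); print('low x,y in stand',((P-S)@ex).round(4),(P-S)@[-s,c,0])
x0=np.mean([(onz(n,*q(*a),.125)-S)@ex for a in [(95,310),(150,372),(205,435)]])
for a in [(83,253),(136,306),(190,360)]:
  for xx in(x0,0,.01,.02):
    o,d=ray(n,*q(*a)); t=(xx-(o-S)@ex)/(d@ex); P=o+t*d; print(round(xx,4),'z',P[2].round(4),'y',((P-S)@[-s,c,0]).round(3))
```

```text
low x,y in stand 0.0003 -0.06775291626005042
low x,y in stand 0.0009 -0.006335211522537928
low x,y in stand 0.0019 0.05154351620023567
0.001 z 0.1748 y -0.062
0 z 0.1721 y -0.065
0.01 z 0.1979 y -0.038
0.02 z 0.2237 y -0.012
0.001 z 0.1786 y -0.005
0 z 0.1759 y -0.008
0.01 z 0.2015 y 0.017
0.02 z 0.2272 y 0.041
0.001 z 0.1821 y 0.049
0 z 0.1794 y 0.047
0.01 z 0.2049 y 0.069
0.02 z 0.2304 y 0.091
```

Call:
drive_tool(travel=[[0,-0.6,-1],[0,0,-2],[0,0,-2],[0,0,0],[0,0,0]], angular=[[0,0,0],[0,0,0],[0,0,0],[0,0,0],[0,0,0]], hand=[-1,-1,-1,-1,-1])

```text
clock: 7.48
ee_pos: [0.4899, -0.0602, 0.1443]
tcp_rot: [180.0, 0.0, 2.5]
contact_force: [2.3, 0.4, -7.5]
grip_width: 0.019
```

Call:
drive_tool(travel=[[0,0,-1],[0,0,-2],[0,0,-2],[0,0,0],[0,0,0]], angular=[[0,0,0],[0,0,0],[0,0,0],[0,0,0],[0,0,0]], hand=[-1,-1,-1,-1,-1])

```text
clock: 8.1
ee_pos: [0.49, -0.0602, 0.1493]
tcp_rot: [180.0, -0.0, 2.5]
contact_force: [1.0, -2.4, -9.0]
grip_width: 0.0189
```

Call:
drive_tool(travel=[[0,0,-1],[0,0,-2],[0,0,-2],[0,0,0],[0,0,0]], angular=[[0,0,0],[0,0,0],[0,0,0],[0,0,0],[0,0,0]], hand=[-1,-1,-1,-1,-1])

```text
clock: 8.72
ee_pos: [0.49, -0.0601, 0.1543]
tcp_rot: [-180.0, 0.0, 2.5]
contact_force: [0.7, -2.6, -9.2]
grip_width: 0.0195
```

Call:
drive_tool(travel=[[0,0,-1],[0,0,-2],[0,0,-2],[0,0,0],[0,0,0]], angular=[[0,0,0],[0,0,0],[0,0,0],[0,0,0],[0,0,0]], hand=[-1,-1,-1,-1,-1])

```text
clock: 9.35
ee_pos: [0.4899, -0.0601, 0.1593]
tcp_rot: [-180.0, 0.0, 2.5]
contact_force: [1.4, -3.4, -9.3]
grip_width: 0.019
```

The sight estimate is a rung centre ≈0.178 m (±4 mm), giving a seat lift ≈0.053. The pawl should then spring free at TCP ≈0.185 and the stop should be at ≈0.192. I'll keep going in small steps, feeling as I go.

Call:
drive_tool(travel=[[0,0,-1],[0,0,-2],[0,0,-2],[0,0,0],[0,0,0]], angular=[[0,0,0],[0,0,0],[0,0,0],[0,0,0],[0,0,0]], hand=[-1,-1,-1,-1,-1])

```text
clock: 9.98
ee_pos: [0.49, -0.0601, 0.1643]
tcp_rot: [-180.0, -0.0, 2.5]
contact_force: [1.1, -3.5, -8.2]
grip_width: 0.019
```

Call:
drive_tool(travel=[[0,0,-1],[0,0,-2],[0,0,0],[0,0,0]], angular=[[0,0,0],[0,0,0],[0,0,0],[0,0,0]], hand=[-1,-1,-1,-1])

```text
clock: 10.48
ee_pos: [0.49, -0.0601, 0.1673]
tcp_rot: [-180.0, 0.0, 2.5]
contact_force: [0.4, -3.6, -7.8]
grip_width: 0.0192
```

Call:
drive_tool(travel=[[0,0,-1],[0,0,-2],[0,0,0],[0,0,0]], angular=[[0,0,0],[0,0,0],[0,0,0],[0,0,0]], hand=[-1,-1,-1,-1])

```text
clock: 10.98
ee_pos: [0.4899, -0.0601, 0.1703]
tcp_rot: [-180.0, 0.0, 2.5]
contact_force: [-0.2, -4.1, -7.5]
grip_width: 0.0192
```

Call:
drive_tool(travel=[[0,0,-1],[0,0,-2],[0,0,0],[0,0,0]], angular=[[0,0,0],[0,0,0],[0,0,0],[0,0,0]], hand=[-1,-1,-1,-1])

```text
clock: 11.48
ee_pos: [0.4899, -0.0601, 0.1733]
tcp_rot: [-180.0, 0.0, 2.5]
contact_force: [-0.1, -3.9, -8.2]
grip_width: 0.0193
```

Call:
drive_tool(travel=[[0,0.4,-1],[0,0,-2],[0,0,0],[0,0,0]], angular=[[0,0,0],[0,0,0],[0,0,0],[0,0,0]], hand=[-1,-1,-1,-1])

```text
clock: 11.98
ee_pos: [0.49, -0.0603, 0.1763]
tcp_rot: [-180.0, 0.0, 2.5]
contact_force: [0.6, 1.3, -7.8]
grip_width: 0.0197
```

Call:
drive_tool(travel=[[0,0,-1],[0,0,-1],[0,0,0],[0,0,0]], angular=[[0,0,0],[0,0,0],[0,0,0],[0,0,0]], hand=[-1,-1,-1,-1])

```text
clock: 12.48
ee_pos: [0.49, -0.0603, 0.1783]
tcp_rot: [-180.0, 0.0, 2.5]
contact_force: [-0.4, 2.7, -7.7]
grip_width: 0.0192
```

Run:
```python
from h import *
o=ctrl.observe(); print(o['ee_pos'].round(4),o['contact_force'].round(2),o['ft_torque'].round(3))
snap('scene','s4.png');snap('top','t4.png')
b=cv2.imread('pics/s4.png'); t=cv2.imread('pics/t4.png'); 
f=lambda x:cv2.resize(cv2.convertScaleAbs(x,alpha=1.5),None,fx=5,fy=5,interpolation=2)
cv2.imwrite('pics/c4.png',np.hstack([f(b[95:195,195:275]),f(t[85:185,320:395])]))
```

```text
[ 0.49   -0.0603  0.1783] [-0.41  2.73 -7.67] [0.631 0.132 0.478]
```

View pics/c4.png

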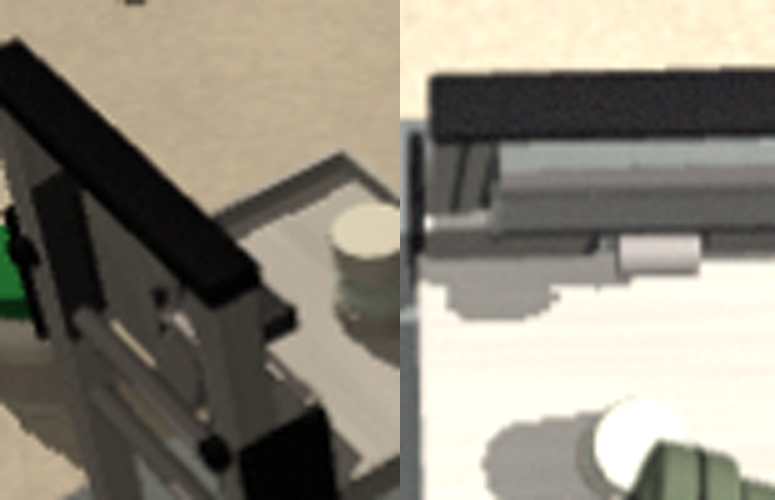

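Right crop: the pawl tail is tipped up against the back plate at (660,253), so the nose is still folded by the rung. Jar upright. I'll raise on in small steps, watching the tail for the moment it swings back.

Call:
drive_tool(travel=[[0,0,-1],[0,0,-1],[0,0,-1],[0,0,0]], angular=[[0,0,0],[0,0,0],[0,0,0],[0,0,0]], hand=[-1,-1,-1,-1])

```text
clock: 13.08
ee_pos: [0.49, -0.0604, 0.1814]
tcp_rot: [-180.0, 0.0, 2.5]
contact_force: [-0.8, 5.4, -8.1]
grip_width: 0.0193
```

Call:
drive_tool(travel=[[0,0,-1],[0,0,0],[0,0,0]], angular=[[0,0,0],[0,0,0],[0,0,0]], hand=[-1,-1,-1])

```text
clock: 13.45
ee_pos: [0.49, -0.0604, 0.1823]
tcp_rot: [-180.0, 0.0, 2.5]
contact_force: [-0.5, 4.2, -7.9]
grip_width: 0.0191
```

```bash
cat > tail.py <<'E'
from h import *
import sys
i=sys.argv[1]; o=ctrl.observe(); print(o['clock'],o['ee_pos'].round(4),o['contact_force'].round(2))
snap('top','t%s.png'%i)
r=lambda n:cv2.imread('pics/t%s.png'%n).astype(int).mean(2)[128:158,364:380]
for n in ('3','4',i): print(n,r(n).mean(1).round().astype(int))
E
python3 tail.py 5
```

```text
13.45 [ 0.49   -0.0604  0.1823] [-0.49  4.19 -7.91]
3 [ 64  63  51  63  96 102  82  66  68  80  93 108 117 135 150 153 155 156
 145 139 144 148 149 143 134 122 113 148 166 169]
4 [ 63  62  49  55 106 134 139 135 124 113  99  85 125 157 166 170 169 167
 166 164 164 166 169 168 165 164 165 167 165 166]
5 [ 63  62  50  61 112 138 135 124 113  99  85 116 145 151 163 170 168 167
 165 163 164 167 169 166 164 164 166 166 165 166]
```

Still folded. Continuing 1 mm at a time.

Call:
drive_tool(travel=[[0,-0.4,-1],[0,0,0],[0,0,0]], angular=[[0,0,0],[0,0,0],[0,0,0]], hand=[-1,-1,-1])

```text
clock: 13.88
ee_pos: [0.49, -0.0603, 0.1834]
tcp_rot: [180.0, -0.0, 2.5]
contact_force: [-0.5, 0.8, -8.4]
grip_width: 0.0195
```

Call:
drive_tool(travel=[[0,0,-1],[0,0,0],[0,0,0]], angular=[[0,0,0],[0,0,0],[0,0,0]], hand=[-1,-1,-1])

```text
clock: 14.25
ee_pos: [0.49, -0.0602, 0.1843]
tcp_rot: [180.0, -0.0, 2.5]
contact_force: [-0.5, -0.6, -7.7]
grip_width: 0.0193
```

```bash
python3 tail.py 6
```

```text
14.25 [ 0.49   -0.0602  0.1843] [-0.52 -0.62 -7.7 ]
3 [ 64  63  51  63  96 102  82  66  68  80  93 108 117 135 150 153 155 156
 145 139 144 148 149 143 134 122 113 148 166 169]
4 [ 63  62  49  55 106 134 139 135 124 113  99  85 125 157 166 170 169 167
 166 164 164 166 169 168 165 164 165 167 165 166]
6 [ 63  62  51  64 110 133 137 131 120 108  94  86 121 148 162 169 168 167
 165 164 164 167 169 166 164 164 167 166 165 166]
```

Call:
drive_tool(travel=[[0,0,-1],[0,0,0],[0,0,0]], angular=[[0,0,0],[0,0,0],[0,0,0]], hand=[-1,-1,-1])

```text
clock: 14.68
ee_pos: [0.49, -0.0602, 0.1853]
tcp_rot: [180.0, -0.0, 2.5]
contact_force: [-0.3, -1.2, -8.2]
grip_width: 0.0191
```

```bash
python3 tail.py 7
```

```text
14.675 [ 0.49   -0.0602  0.1853] [-0.27 -1.18 -8.17]
3 [ 64  63  51  63  96 102  82  66  68  80  93 108 117 135 150 153 155 156
 145 139 144 148 149 143 134 122 113 148 166 169]
4 [ 63  62  49  55 106 134 139 135 124 113  99  85 125 157 166 170 169 167
 166 164 164 166 169 168 165 164 165 167 165 166]
7 [ 63  62  51  49  69  76  76  86 114 140 148 147 147 147 138 129 133 139
 143 141 131 118 102  98 142 164 167 166 166 166]
```

Call:
drive_tool(travel=[[0,0,-1],[0,0,0],[0,0,0]], angular=[[0,0,0],[0,0,0],[0,0,0]], hand=[-1,-1,-1])

```text
clock: 15.1
ee_pos: [0.49, -0.0602, 0.1863]
tcp_rot: [180.0, 0.0, 2.5]
contact_force: [-0.5, -1.6, -8.2]
grip_width: 0.0193
```

```bash
python3 tail.py 8
```

```text
15.1 [ 0.49   -0.0602  0.1863] [-0.53 -1.55 -8.22]
3 [ 64  63  51  63  96 102  82  66  68  80  93 108 117 135 150 153 155 156
 145 139 144 148 149 143 134 122 113 148 166 169]
4 [ 63  62  49  55 106 134 139 135 124 113  99  85 125 157 166 170 169 167
 166 164 164 166 169 168 165 164 165 167 165 166]
8 [ 63  63  50  49  69  76  77  88 123 146 147 145 146 146 135 127 133 139
 143 140 129 116 101 100 140 163 167 166 165 167]
```

The tail swung back between TCP 0.1843 and 0.1853, so the pawl is free (1 mm of margin added). Seating should come at about TCP 0.168. Lowering gently.

Call:
drive_tool(travel=[[0,0,1],[0,0,2],[0,0,2],[0,0,2],[0,0,2]], angular=[[0,0,0],[0,0,0],[0,0,0],[0,0,0],[0,0,0]], hand=[-1,-1,-1,-1,-1])

```text
clock: 15.78
ee_pos: [0.49, -0.0601, 0.1772]
tcp_rot: [-180.0, -0.0, 2.5]
contact_force: [-0.6, -2.8, -8.4]
grip_width: 0.0191
```

Call:
drive_tool(travel=[[0,0,2],[0,0,2],[0,0,1],[0,0,1],[0,0,0]], angular=[[0,0,0],[0,0,0],[0,0,0],[0,0,0],[0,0,0]], hand=[-1,-1,-1,-1,-1])

```text
clock: 16.4
ee_pos: [0.49, -0.0601, 0.1713]
tcp_rot: [-180.0, 0.0, 2.5]
contact_force: [-1.7, -3.6, -9.0]
grip_width: 0.0192
```

Call:
drive_tool(travel=[[0,0,0.5],[0,0,0.5],[0,0,0],[0,0,0]], angular=[[0,0,0],[0,0,0],[0,0,0],[0,0,0]], hand=[-1,-1,-1,-1])

```text
clock: 16.9
ee_pos: [0.49, -0.0601, 0.1703]
tcp_rot: [-180.0, 0.0, 2.5]
contact_force: [-0.5, -3.4, -9.0]
grip_width: 0.019
```

Call:
drive_tool(travel=[[0,0,0.5],[0,0,0.5],[0,0,0],[0,0,0]], angular=[[0,0,0],[0,0,0],[0,0,0],[0,0,0]], hand=[-1,-1,-1,-1])

```text
clock: 17.4
ee_pos: [0.49, -0.0601, 0.1693]
tcp_rot: [-180.0, 0.0, 2.5]
contact_force: [-0.7, -3.7, -8.6]
grip_width: 0.019
```

Call:
drive_tool(travel=[[0,0.3,0.5],[0,0,0.3],[0,0,0],[0,0,0]], angular=[[0,0,0],[0,0,0],[0,0,0],[0,0,0]], hand=[-1,-1,-1,-1])

```text
clock: 17.9
ee_pos: [0.49, -0.0602, 0.1685]
tcp_rot: [-180.0, 0.0, 2.5]
contact_force: [-1.0, -0.3, -7.8]
grip_width: 0.0192
```

Call:
drive_tool(travel=[[0,0,0.4],[0,0,0.3],[0,0,0],[0,0,0]], angular=[[0,0,0],[0,0,0],[0,0,0],[0,0,0]], hand=[-1,-1,-1,-1])

```text
clock: 18.4
ee_pos: [0.49, -0.0603, 0.1679]
tcp_rot: [-180.0, 0.0, 2.5]
contact_force: [-0.8, 1.9, -5.3]
grip_width: 0.0191
```

Call:
drive_tool(travel=[[0,0,0.4],[0,0,0.3],[0,0,0],[0,0,0]], angular=[[0,0,0],[0,0,0],[0,0,0],[0,0,0]], hand=[-1,-1,-1,-1])

```text
clock: 18.9
ee_pos: [0.49, -0.0603, 0.1671]
tcp_rot: [-180.0, 0.0, 2.5]
contact_force: [-2.3, 2.7, -2.5]
grip_width: 0.0191
```

The load is passing to the rung as predicted. I'll lower a touch more to bring Fz to the free baseline (~+0.7), then check.

Call:
drive_tool(travel=[[0,-0.2,0.4],[0,0,0.4],[0,0,0],[0,0,0]], angular=[[0,0,0],[0,0,0],[0,0,0],[0,0,0]], hand=[-1,-1,-1,-1])

```text
clock: 19.4
ee_pos: [0.49, -0.0603, 0.1664]
tcp_rot: [-180.0, -0.0, 2.5]
contact_force: [-3.6, 0.5, 2.2]
grip_width: 0.019
```

```bash
python3 tail.py 9
python3 - <<'E'
from h import *
snap('scene','s9.png')
b=cv2.imread('pics/s9.png'); t=cv2.imread('pics/t9.png'); 
f=lambda x:cv2.resize(cv2.convertScaleAbs(x,alpha=1.5),None,fx=5,fy=5,interpolation=2)
cv2.imwrite('pics/c9.png',np.hstack([f(b[95:195,195:275]),f(t[85:185,320:395])]))
E
```

```text
19.4 [ 0.49   -0.0603  0.1664] [-3.61  0.48  2.17]
3 [ 64  63  51  63  96 102  82  66  68  80  93 108 117 135 150 153 155 156
 145 139 144 148 149 143 134 122 113 148 166 169]
4 [ 63  62  49  55 106 134 139 135 124 113  99  85 125 157 166 170 169 167
 166 164 164 166 169 168 165 164 165 167 165 166]
9 [ 63  63  51  48  60  68  72  73  79  88 110 139 151 151 151 148 137 133
 139 144 144 137 126 112 101 140 164 167 166 165]
```

View pics/c9.png

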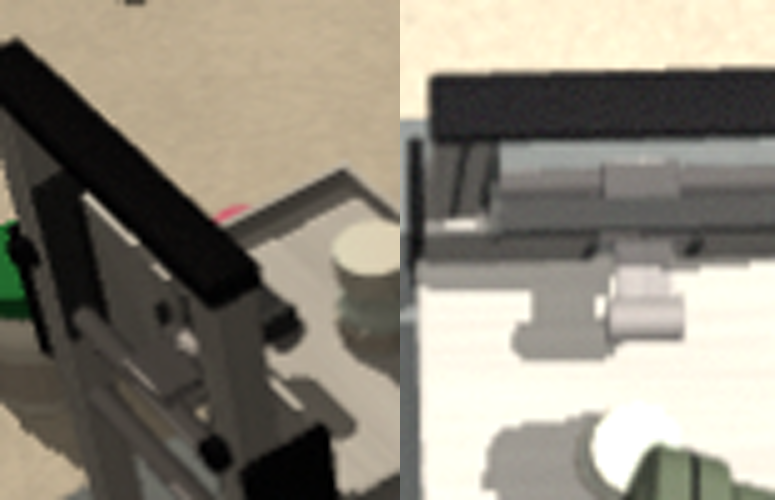

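The pawl nose lies out over the upper rung at (642,180) in the right crop, with the tail down at (645,315) and the jar upright. The load is off the handle, so I'll ease 0.3 mm and release.

Call:
drive_tool(travel=[[0,0,-0.3],[0,0,0],[0,0,0],[0,0,0],[0,0,0]], angular=[[0,0,0],[0,0,0],[0,0,0],[0,0,0],[0,0,0]], hand=[-1,-1,-0.4,-0.3,0])

```text
clock: 20.12
ee_pos: [0.4901, -0.0602, 0.1666]
tcp_rot: [-180.0, -0.0, 2.5]
contact_force: [-0.2, 0.1, 0.3]
grip_width: 0.0428
```

Call:
drive_tool(travel=[[0,0,0],[0,0,0],[0,0,0]], angular=[[0,0,0],[0,0,0],[0,0,0]], hand=[0.3,0.4,0.4])

```text
clock: 20.5
ee_pos: [0.49, -0.0602, 0.1666]
tcp_rot: [-180.0, -0.0, 2.5]
contact_force: [0.6, -0.6, -1.0]
grip_width: 0.0596
```

Released without load. Withdrawing straight up, then back toward the start.

Call:
drive_tool(travel=[[0,0,-10],[0,0,-20],[0,0,-30],[0,0,-30],[0,0,-30]], angular=[[0,0,0],[0,0,0],[0,0,0],[0,0,0],[0,0,0]], hand=[0.4,0.4,0.4,0.4,0.4])

```text
clock: 21.12
ee_pos: [0.4898, -0.0602, 0.2883]
tcp_rot: [-180.0, -0.0, 2.5]
contact_force: [-0.4, 0.3, 0.0]
grip_width: 0.0597
```

Call:
drive_tool(travel=[[-15,40,0],[-15,40,0],[-15,40,0],[-15,40,0],[0,0,0]], angular=[[0,0,0],[0,0,0],[0,0,0],[0,0,0],[0,0,0]], hand=[0.4,0.4,0.4,0.4,0.4])

```text
clock: 21.75
ee_pos: [0.4358, -0.2253, 0.2873]
tcp_rot: [179.9, -0.0, 2.2]
contact_force: [-0.3, 0.6, -0.5]
grip_width: 0.0596
```

```bash
python3 tail.py 10
python3 - <<'E'
from h import *
snap('scene','s10.png')
b=cv2.imread('pics/s10.png'); t=cv2.imread('pics/t10.png'); 
f=lambda x:cv2.resize(x,None,fx=2,fy=2,interpolation=2)
cv2.imwrite('pics/c10.png',np.hstack([f(b[80:300,170:380]),f(t[60:280,240:430])]))
E
```

```text
21.75 [ 0.4358 -0.2253  0.2873] [-0.34  0.64 -0.54]
3 [ 64  63  51  63  96 102  82  66  68  80  93 108 117 135 150 153 155 156
 145 139 144 148 149 143 134 122 113 148 166 169]
4 [ 63  62  49  55 106 134 139 135 124 113  99  85 125 157 166 170 169 167
 166 164 164 166 169 168 165 164 165 167 165 166]
10 [ 61  60  49  47  59  65  70  70  77  85 106 134 146 145 146 143 133 129
 135 139 140 133 122 108  98 136 158 161 161 160]
```

View pics/c10.png

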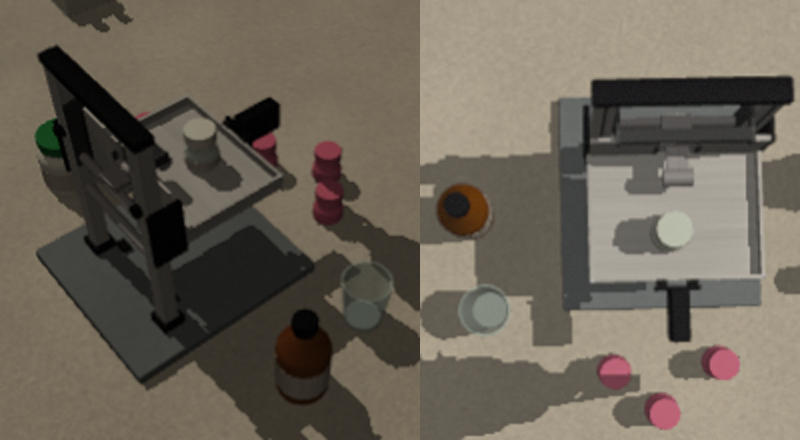

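The shelf stays up and the pawl is unchanged, with its tail at (678,175) in the right crop. The jar is standing at (675,230). Bottle, beaker and tub are unmoved and the gripper is clear. Handing in.

```bash
python3 -c "
from plant import ctrl
print(ctrl.sign_off())"
```

```text
the job is handed in; nothing more can be done
None
```

The shelf is resting on the upper rung with the jar standing on it, and I handed the job in at about 22 s of the 48 s allowed.

- **Raising:** I gripped the handle and lifted in steps of 1 to 3 mm. The top camera showed the pawl tail swing back with the shelf lifted about 70 mm. I went 1 mm further, staying about 6 mm short of the stop.
- **Lowering:** I brought the shelf down gently and saw the handle load go from -9 N to +2 N as the rung took the weight. It seated at a lift of about 52 mm, against my rough estimate of 53 mm from the pictures. I eased off 0.3 mm and opened the fingers with no load on the handle.
- **Last checks:** After the gripper withdrew, the shelf and pawl looked just as when seated, with the nose on the upper rung. The jar was upright, and the bottle, beaker, tub and pink look-alikes looked undisturbed by eye.

**Disagreements:**
- **First grip:** It was about 2 mm off centre, with a side load of 13.5 N that I relieved before lifting.
- **Finding the release:** The pawl's extra force barely showed above the force noise. I relied on the camera for the release point instead.

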